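Bank the key capsule in the kiosk's drop box

ROBOT

A 6-joint arm with a two-finger parallel gripper is mounted at the origin on the work surface. World frame = base frame: x ahead of the robot, y to its left, z up, the work surface at z = 0. Lengths are in mm, angles in rad, forces in N, time in s.
With the tool pointing down it reaches from about 300 to 775 mm from the base axis. Payload 14.6 kg.
Tool frame: the origin (TCP) lies on the front face of the gripper's body, between the roots of the fingers; the fingertips stand 97 mm ahead of it and the grasp point (between the pads) lies 78 mm ahead of it; z points along the fingers, y is the line along which they close (so a half turn about z gives the same grasp; the last joint's range is limited). The gripper opens to 94 mm and grips with 3 to 60 N. Pads are 16 mm wide; open, the fingers measure 119 mm over their backs; the gripper's body (75 mm by 177 mm) begins 78 mm behind the grasp point.
Start: joints at [-1.237, 0.3, 1.521, -0, 1.321, -0.067], TCP at [214.578, -506.405, 302.646] pointing down, gripper open.
Joint ranges: [-3.03, 3.03], [-0.79, 2.21], [0.23, 2.52], [-1.04, 4.18], [0, 3.07], [-2.55, 2.55]. Speed limits (rad/s): [2.22, 2.22, 2.57, 3.14, 3.14, 3.14].

INTERFACE

Orientations are given as [roll, pitch, yaw] about the fixed x, y, z axes, in that order (R = Rz(yaw) Ry(pitch) Rx(roll)).
In Python, from cell import * gives the robot as it stands.
- The arm moves only by the tool carry_out, never from a script. Its arguments are lists of equal length, an entry for each row: "slide": the shift along the world's x, y, z scaled (see below), a list of three; "dr": the turn, a rotation vector about the world's x, y, z scaled (see below), a list of three; "gripper": the opening in per cent of the stroke, from 0 (shut) to 100 (fully open). A call has 1 to 10 rows; each row is the pose to reach, as a shift and turn from the pose commanded when the call began, turning the shorter way round; what a row does not reach only later rows make up. The controller multiplies each number of a shift by 0.25 m and each number of a turn by 360 degrees. A row lasts 1/12 s, in which the tool goes at most 41.7 mm and 7.16 degrees, less where a joint would pass 70% of its speed; a pose out of reach is approached as far as the arm can. A call with a number of a shift or a turn outside -1 to 1 is refused whole. A call with a gripper value outside its range is refused whole. The fingers move at their own pace and stop on an object; "newtons" is the grip in N (left out, the last holds). Time passes only in rows, so rows that repeat a pose let the fingers close. It gives the time, the measured TCP pose, the force, the opening and the grip force at its end, in the units of the state.
- read_state(): the state, without advancing time (a new reading comes with each control period).
- camera(name): name is "scene" or "top"; returns the picture (384x512x3 uint8, red, green, blue); there is no depth.
- camera_model(name): a dict with "vfov" (degrees; the focal length in pixels is half the picture's height over the tangent of half this angle, whatever the lens; pixels are square), "cx", "cy" (the principal point, pixels), "k1" (the pictures are not rectified: a ray, as slopes to the right and down, at radius r is drawn at 1 + k1 r^2 times it, then the intrinsics apply), "R" (3x3) and "t" (3): a world point X has camera coordinates R X + t. Camera axes: x right, y down, z forward; pixel columns grow to the right and rows downward; lengths in mm; the calibration is good to about 2 mm. A picture is of the moment at which its call begins. camera_model takes no time and is no camera call.
- sign_off(): hands the job in; it is judged then, once.
The state is a dict: "clock": time; "joints": joint angles; "qd": joint speeds; "effort": joint torques, N m; "eef_pos": TCP position; "eef_rot": TCP orientation; "wrist_force": force on the tool from outside, world axes, zero at the start; "moment": the same for the moment, N m; "finger_gap": finger opening in mm; "finger_force": force on a finger pad.
Only numpy, scipy, OpenCV 4.12 (cv2) and the standard library are available. Lean on these libraries where they do the work, as an engineer would, in place of code of your own. Each camera call takes 0.05 s, during which the arm holds its last target. There are 200 camera calls.

TASK

Lock the red key capsule away for the night: push it down through the sprung flaps in the top of the drop box, keeping hold of it until it is down on the ledge inside, then let go and let the flaps close above it. Next press the black plunger on the front of the box all the way in, so that the capsule is shoved off the ledge into the vault, and let the plunger spring fully back out. Leave the other things on the shelf where they are.

Things in the scene. Friction and masses are not known exactly. Their poses are not given: they have to be found in the camera images.
- dropbox: Drop box fixed to the shelf: grey steel, clear upper sides, back and rear top; 195 mm deep (x), 190 wide (y), 205 high. Origin on its underside, below the middle of the mouth; +x from front (plunger) to back, y across, z up. Front plate's outer face at x = -61 mm, back at x = +134, sides at y = +-95; inner walls at y = +-90.
- ledge (a point): Point on the level ledge inside the box, straight below the middle of the mouth, 100 mm above the underside. The ledge runs from the front plate to box x = +40 mm; from there to x = +128 it is open down to the vault (floor at 4 mm, also under the ledge). The capsule falls into the vault only when its middle is pushed past x = +40 mm. Same axes as the box.
- mouth (a point): Middle of the mouth in the top of the drop box, 205 mm above its underside. The mouth measures 90 mm along the box's x and 170 mm along its y and is closed by two sprung flaps. Same axes as the box.
- flap_front (a joint): Angle of the front flap (steel, 45 mm long, 166 wide), hinged on the mouth's front edge (box x = -45 mm): 0 shut and level, up to 1.5 rad as it swings down into the box. A light spring (0.016 N m shut, 0.07 N m at 1.4 rad) shuts it again. The flaps do not open under the capsule's weight alone: push it through with some 5 to 10 N.
- flap_rear (a joint): The same for the rear flap, hinged on the mouth's rear edge (box x = +45 mm); the two meet at the middle.
- plunger (a joint): Travel of the plunger in m along the box's +x: 0 fully out (rest), 0.080 fully in, at its stop. Its spring pushes back with 2.5 N at rest and 7.5 N at the stop (shoving the capsule adds 1 to 4 N) and returns it by itself within a second. Inside it carries a plate 120 mm wide, 38 high, whose face sweeps the ledge from box x = -47 mm (rest) to +33 mm.
- plunger_face (a point): Middle of the outer face of the plunger's round black knob (50 mm across, 20 thick, yellow disc); moves with it. At rest at box x = -198 mm, 122 mm above the shelf; fully in, 57 mm in front of the front plate. Behind the knob a 12 mm rod, then a fixed 27 mm tube that stands 35 mm out from the plate. Same axes as the box.
- capsule: Closed red plastic key capsule, 0.18 to 0.35 kg: body 50 mm (its x) by 100 (its y) by 30 high, with an upright grip fin in the middle of its top, 44 mm long (its x), 22 thick (its y), 34 high (top 64 mm above the underside). Origin in the middle of the underside, z up. It passes the mouth with its y along the box's y, either way round.
- capsule_mid (a point): Point inside the capsule, 22 mm above the middle of its underside.
- key_jar: Bystander: clear acrylic jar of keys with a blue snap lid, 88 mm across, 102 mm high; origin in the middle of its underside.
- canister: Bystander: aluminium screw-top canister of lock pins, 72 mm across, 96 mm high; origin in the middle of its underside.
- padlock: Bystander: brass padlock standing upright, 60 x 30 mm, 98 mm high with its steel shackle; origin in the middle of its underside.
- latch: Bystander: chrome tubular bathroom door latch lying along its x, 96 mm long, faceplate 57 mm wide and 25 mm high at its -x end; origin about its middle, on the shelf.
- bow_cover: Bystander: black rubber key bow cover, 64 x 32 x 10 mm; origin on its underside near the middle.
- strike_plate: Bystander: brass strike plate lying flat, 70 x 44 x 4 mm; origin in the middle of its underside.
- screwdriver: Bystander: screwdriver 190 mm long lying along its x; origin on the shelf under it.
Mind the look-alikes: they are no part of the job. Of the things shaped like the capsule, the red one is meant.

How it is judged:
By the outcome, as a careful person would: the job done as asked, in the order asked, and still so for the second after the job is handed in, with the robot touching nothing.
It also fails if it takes over 61 s, if anything falls off the work surface, if the arm or the gripper's body presses on something with over 40 N, if the wrist force passes 120 N, or if a joint passes its speed limit or range.

## Working session

There is one attempt and no reset: what is moved stays moved. The work goes in short steps, Python scripts to look and compute and a tool call to move; the robot and the scene stay as the last step left them, time stands still between calls to the robot, and variables do not carry over. Pictures are saved under pics/ and viewed, at most 10 in all, crops included, and the job is handed in when it is done.

Besides the shell and the picture viewer there is one more tool, called as name(argument=value, ...) on one line, values as JSON. carry_out: Moves the arm, as the interface text tells. Its arguments: {"type":"object","properties":{"slide":{"type":"array","items":{"type":"array","items":{"type":"number","minimum":-1,"maximum":1}}},"dr":{"type":"array","items":{"type":"array","items":{"type":"number","minimum":-1,"maximum":1}}},"gripper":{"type":"array","items":{"type":"number"}},"newtons":{"type":"number"}},"required":["slide","dr","gripper"]}

```bash
mkdir -p pics; ls; python3 - <<'E'
from cell import *
import cv2
for n in("scene","top"):
    im=camera(n); cv2.imwrite(f"pics/{n}0.png",im[:,:,::-1]); m=camera_model(n); print(n,m)
print(read_state())
E
```

```text
pics
scene {'vfov': 49.45802770594397, 'cx': 258.5397648442393, 'cy': 192.37437350920325, 'k1': 0.04397075529538402, 'R': array([[ 0.77178987,  0.63585815,  0.00498013],
       [ 0.49533047, -0.59627269, -0.63174884],
       [-0.39873313,  0.49004417, -0.77515714]]), 't': array([-404.54354926, -151.73117615, 1622.66973676])}
top {'vfov': 45.19318823082135, 'cx': 257.5361258542983, 'cy': 196.52295833658036, 'k1': -0.045551160777525405, 'R': array([[-1.05631926e-02, -9.99943979e-01,  6.76793199e-04],
       [-9.79586160e-01,  1.02122529e-02, -2.00765198e-01],
       [ 2.00747039e-01, -2.78369871e-03, -9.79639157e-01]]), 't': array([  24.7750117 ,  514.92092825, 1429.16741336])}
{'clock': 0.1, 'joints': array([-1.23662041e+00,  3.00390796e-01,  1.52149925e+00,  2.63353699e-06,
        1.32070717e+00, -6.66076076e-02]), 'qd': array([ 0.0008024 , -0.00131042, -0.00102276,  0.00154688,  0.0001565 ,
        0.00087134]), 'effort': array([ 2.11565217e-03, -5.32642472e+01, -3.53283548e+01,  7.09111872e-02,
        2.34049349e-02, -4.77277661e-05]), 'eef_pos': array([ 214.52743083, -506.29326668,  302.16495002]), 'eef_rot': array([-3.14059050e+00, -6.94068667e-05,  4.00782841e-01]), 'wrist_force': array([-0.35311051, -0.75694317,  0.12964532]), 'moment': array([ 0.00275018, -0.00161237, -0.02031307]), 'finger_force': 0.0, 'finger_gap': 93.76496231548492}
```

View pics/scene0.png

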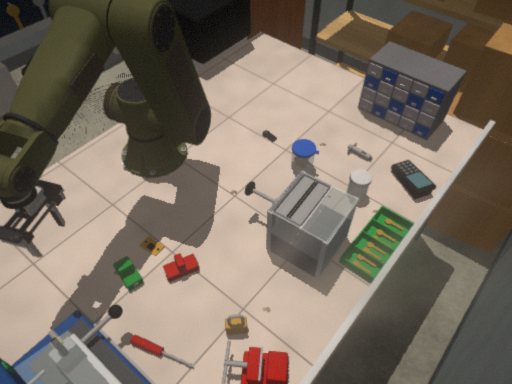

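View pics/top0.png

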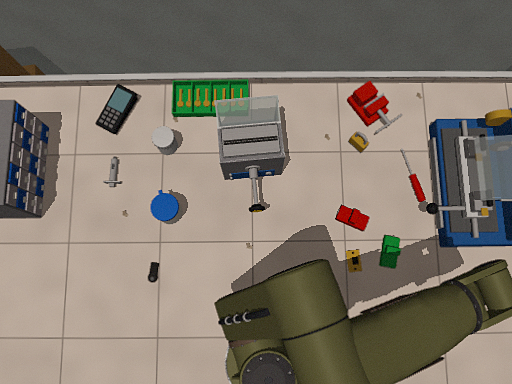

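The scene picture shows the red capsule at (181,266). It is at (352,217) in the top view. Possible look-alikes in the top view:
- the green capsule at (390,251)
- the red vise-like tool at (370,102)
- the red screwdriver at (415,185)

By the description I choose the red one at (352,217). The box mouth is near (251,138) with its plunger knob near (256,208). There is also a blue look-alike machine on the right at (470,185).

```bash
cat > h.py <<'E'
import numpy as np, cv2
from cell import *
def ray(n,uv):
    m=camera_model(n); f=192/np.tan(np.radians(m["vfov"]/2))
    d=(np.array(uv,float)-[m["cx"],m["cy"]])/f; s=d.copy()
    for _ in range(20): s=d/(1+m["k1"]*(s@s))
    R=np.array(m["R"]); return -R.T@m["t"], R.T@np.r_[s,1]
def onz(n,uv,z):
    o,d=ray(n,uv); return o+d*(z-o[2])/d[2]
def two(a,b):
    o1,d1=ray("scene",a);o2,d2=ray("top",b)
    s=np.linalg.lstsq(np.c_[d1,-d2],o2-o1,rcond=None)[0]
    p,q=o1+s[0]*d1,o2+s[1]*d2; return (p+q)/2,np.linalg.norm(p-q)
def proj(n,X):
    m=camera_model(n); f=192/np.tan(np.radians(m["vfov"]/2)); c=np.array(m["R"])@X+m["t"]; s=c[:2]/c[2]
    return s*(1+m["k1"]*(s@s))*f+[m["cx"],m["cy"]]
E
python3 - <<'E'
from h import *
t=cv2.imread("pics/top0.png"); s=cv2.imread("pics/scene0.png")
def up(im,x,y,w,h,k): return cv2.resize(im[y:y+h,x:x+w],None,fx=k,fy=k,interpolation=cv2.INTER_CUBIC)
a=up(t,210,90,80,75,5); b=up(t,210,160,80,60,5)[:225]; c=up(t,325,195,80,75,5); d=up(s,240,170,120,112,400/120)[:375]
a2=np.vstack([a[:300],b[:300]]) if 0 else a
out=np.zeros((600,800,3),np.uint8); out[:375,:400]=a; out[:375,400:800]=c; out[375:600,:400]=b; e=up(s,155,245,80,45,5); out[375:600,400:]=e[:225]
cv2.imwrite("pics/crop.png",out)
for n,im,x0,y0,x1,y1 in(("top",t,325,195,380,240),("scene",s,155,245,210,285)):
    hsv=cv2.cvtColor(im,cv2.COLOR_BGR2HSV); m=((hsv[...,0]<8)|(hsv[...,0]>172))&(hsv[...,1]>140)&(hsv[...,2]>40)
    k=np.zeros_like(m);k[y0:y1,x0:x1]=1; m&=k; m=m.astype(np.uint8)
    c=max(cv2.findContours(m,0,1)[0],key=cv2.contourArea); r=cv2.minAreaRect(c); bp=cv2.boxPoints(r); print(n,cv2.contourArea(c),r)
    if n=="top":
        for z in (15,30): print(z,[onz(n,p,z).round(1)[:2].tolist() for p in bp])
E
```

```text
top 455.5 ((352.195068359375, 217.0541229248047), (31.435646057128906, 17.80780601501465), 23.629377365112305)
15 [[445.5, -230.4], [499.5, -256.3], [456.5, -349.0], [403.1, -322.6]]
30 [[443.2, -227.8], [496.7, -253.5], [454.1, -345.3], [401.2, -319.1]]
scene 402.5 ((179.49647521972656, 263.5541076660156), (19.2573299407959, 32.69380187988281), 67.16634368896484)
```

View pics/crop.png

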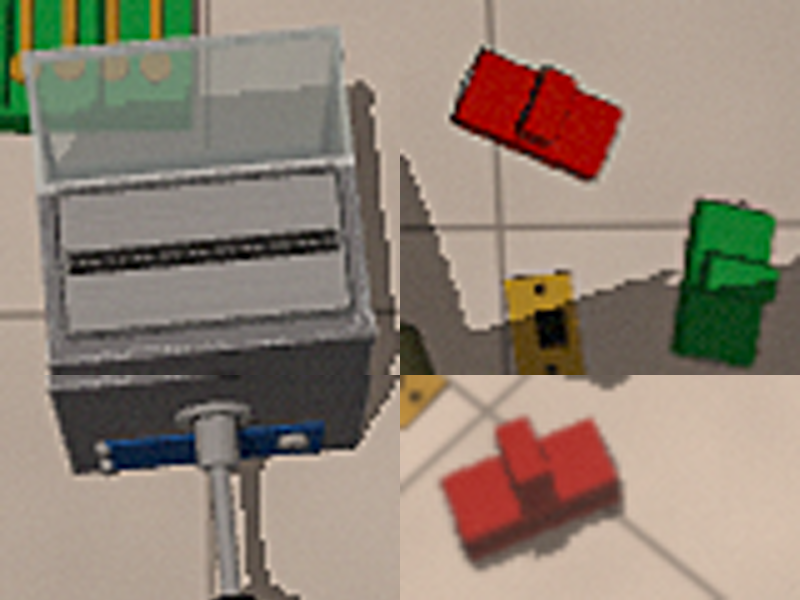

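The crop shows the red body with its fin (top-right) as one capsule standing upright; the green one and the brass plate are separate. The box seam runs from crop (70,262) to (338,238), and the mouth corners are visible.

```bash
python3 - <<'E'
from h import *
def c(x,y,ox,oy,k=5): return ((x+.5)/k-.5+ox,(y+.5)/k-.5+oy)
A=onz("top",c(82,47,325,195),30);B=onz("top",c(222,112,325,195),30);C=onz("top",c(195,181,325,195),0);D=onz("top",c(52,121,325,195),0)
print("caps",A,B,C,D,np.linalg.norm(A-B),np.linalg.norm(C-D),"mid",(A+B+C+D)[:2]/4)
e=(A-B)/np.linalg.norm(A-B);e2=(A-B+D-C);print("yaw of y axis",np.degrees(np.arctan2(e2[1],e2[0])))
# fin scene/top
ft=np.mean([c(x,y,155,245) for x,y in((97,52),(130,42),(153,95),(117,112))],0)
o=onz("scene",ft,64);print("fin scene z64",o)
print("fin top-view back end z64",onz("top",c(145,67,325,195),64),onz("top",c(178,80,325,195),64))
b={k:onz("top",c(*v,210,90),205) for k,v in dict(sl=(68,263),sr=(338,239),FL=(66,333),FR=(350,300),RL=(60,194),RR=(345,167)).items()}
for k,v in b.items(): print(k,v.round(1))
print("mouth",((b["FL"]+b["FR"]+b["RL"]+b["RR"])/4).round(1),"w",np.linalg.norm(b["FL"]-b["FR"]),np.linalg.norm(b["RL"]-b["RR"]),"d",np.linalg.norm(b["FL"]-b["RL"]),np.linalg.norm(b["FR"]-b["RR"]))
w=b["FL"]-b["FR"]+b["RL"]-b["RR"]+b["sl"]-b["sr"];print("yaw",np.degrees(np.arctan2(w[1],w[0])))
# knob: dark blob in both
for n,x0,y0,x1,y1 in(("top",244,200,270,216),("scene",240,178,262,200)):
    im=cv2.imread(f"pics/{n}0.png"); g=im.max(2)[y0:y1,x0:x1]<75; yy,xx=np.nonzero(g)
    print(n,"knob",xx.min()+x0,xx.max()+x0,yy.min()+y0,yy.max()+y0,xx.mean()+x0,yy.mean()+y0)
    if n=="top":kt=(xx.mean()+x0,yy.mean()+y0)
    else: ks=(xx.mean()+x0,yy.mean()+y0)
print(two(ks,kt))
E
```

```text
caps [ 492.03192413 -252.07230542   30.        ] [ 448.21232936 -341.13404537   30.        ] [ 407.2524619 -328.0631902    0.       ] [ 448.172917   -235.52474562    0.        ] 99.25799921976858 101.18224830004667 mid [ 448.9174081  -289.19857165]
yaw of y axis 64.98484315096302
fin scene z64 [ 451.62722516 -285.34315344   64.        ]
fin top-view back end z64 [ 472.35383846 -285.25658667   64.        ] [ 463.74880748 -305.8511142    64.        ]
sl [648.3 119.2 205. ]
sr [661.5 -40.1 205. ]
FL [605.4 120.2 205. ]
FR [623.8 -46.5 205. ]
RL [691.2 124.2 205. ]
RR [706.4 -45.2 205. ]
mouth [656.7  38.2 205. ] w 167.6744194154552 170.09243798459045 d 85.94041488937708 82.59897441938858
yaw 95.3888426657481
top knob 249 264 204 211 256.2528735632184 207.31034482758622
scene knob 246 253 182 194 249.37878787878788 188.0151515151515
(array([466.31941945,  23.40554751, 125.88851214]), np.float64(1.1140291888853382))
```

Capsule middle is about (450, -287.5), with its y axis at 65°. The edges measure 99 and 101 mm, which matches 100. The mouth is about (655.5, 39), box yaw about 4.8°, and the knob triangulates to z = 126 against 122 given. So I'm moving above the capsule.

carry_out(slide=[[0.942,0.876,-0.41],[0.942,0.876,-0.41],[0.942,0.876,-0.41],[0.942,0.876,-0.41],[0.942,0.876,-0.41],[0.942,0.876,-0.41],[0.942,0.876,-0.41],[0.942,0.876,-0.41],[0.942,0.876,-0.41],[0.942,0.876,-0.41]], dr=[[0,0,-0.133],[0,0,-0.133],[0,0,-0.133],[0,0,-0.133],[0,0,-0.133],[0,0,-0.133],[0,0,-0.133],[0,0,-0.133],[0,0,-0.133],[0,0,-0.133]], gripper=[100,100,100,100,100,100,100,100,100,100], newtons=40)

```text
clock: 0.93
eef_pos: [452.1, -284.0, 198.1]
eef_rot: [-3.14, 0.003, -0.431]
wrist_force: [-0.7, 0.4, -1.5]
finger_gap: 94.4
finger_force: 0.0
```

```bash
python3 - <<'E'
from h import *
s=read_state();print(s["clock"],s["eef_pos"],s["eef_rot"])
t=camera("top")[:,:,::-1]; c=camera("scene")[:,:,::-1]
a=cv2.resize(t[170:270,300:420],None,fx=3.3,fy=3.3); b=cv2.resize(c[200:300,120:240],None,fx=3.3,fy=3.3)
cv2.imwrite("pics/over.png",np.hstack([a,b]))
E
```

```text
0.9333 [ 452.1158567  -283.99420065  198.08916956] [-3.14046053e+00  2.87788242e-03 -4.31230760e-01]
```

View pics/over.png

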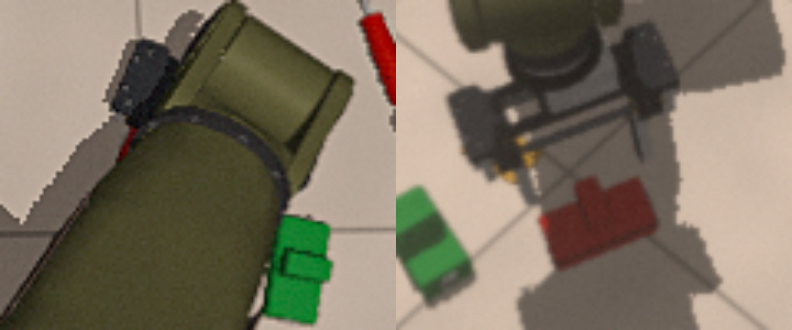

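The scene half shows the open fingers straddling the fin of the red capsule (crop 590,220), aligned with its long side. Next: descend and grip.

carry_out(slide=[[0,0,0],[0,0,-0.1],[0,0,-0.2],[0,0,-0.26],[0,0,-0.268],[0,0,-0.268],[0,0,-0.268],[0,0,-0.268],[0,0,-0.268],[0,0,-0.268]], dr=[[0,0,0],[0,0,0],[0,0,0],[0,0,0],[0,0,0],[0,0,0],[0,0,0],[0,0,0],[0,0,0],[0,0,0]], gripper=[100,100,100,100,100,100,100,0,0,0], newtons=40)

```text
clock: 1.87
eef_pos: [450.2, -287.6, 134.0]
eef_rot: [3.141, -0.001, -0.435]
wrist_force: [0.2, 0.9, -0.0]
finger_gap: 77.5
finger_force: 0.0
```

carry_out(slide=[[0,0,0],[0,0,0],[0,0,0],[0,0,0],[0,0,0],[0,0,0],[0,0,0],[0,0,0]], dr=[[0,0,0],[0,0,0],[0,0,0],[0,0,0],[0,0,0],[0,0,0],[0,0,0],[0,0,0]], gripper=[0,0,0,0,0,0,0,0])

```text
clock: 2.53
eef_pos: [450.1, -287.4, 133.1]
eef_rot: [-3.142, 0.0, -0.435]
wrist_force: [-1.0, -0.8, 0.5]
finger_gap: 24.0
finger_force: 0.0
```

carry_out(slide=[[0,0,0],[0,0,0],[0,0,0],[0,0,0],[0,0,0.08],[0,0,0.2],[0,0,0.36],[0,0,0.52],[0,0,0.68],[0,0,0.84]], dr=[[0,0,0],[0,0,0],[0,0,0],[0,0,0],[0,0,0],[0,0,0],[0,0,0],[0,0,0],[0,0,0],[0,0,0]], gripper=[0,0,0,0,0,0,0,0,0,0])

```text
clock: 3.37
eef_pos: [449.6, -287.0, 344.9]
eef_rot: [-3.141, 0.001, -0.435]
wrist_force: [1.0, 0.7, -2.1]
finger_gap: 21.6
finger_force: 40.0
```

carry_out(slide=[[0,0,0.12],[0,0,0.12],[0,0,0.12],[0,0,0.12],[0,0,0.12],[0,0,0.12]], dr=[[0,0,0],[0,0,0],[0,0,0],[0,0,0],[0,0,0],[0,0,0]], gripper=[0,0,0,0,0,0])

```text
clock: 3.87
eef_pos: [450.0, -287.3, 371.6]
eef_rot: [-3.141, 0.003, -0.435]
wrist_force: [-0.5, -0.0, -3.8]
finger_gap: 21.8
finger_force: 40.0
```

```bash
python3 - <<'E'
from h import *
s=read_state();print(s["clock"],s["eef_pos"],s["eef_rot"],s["finger_gap"],s["finger_force"],s["wrist_force"],s["moment"])
t=camera("top")[:,:,::-1]; c=camera("scene")[:,:,::-1]
cv2.imwrite("pics/t2.png",t);cv2.imwrite("pics/s2.png",c)
b=cv2.resize(c[130:290,100:300],None,fx=4,fy=3.75)
b=cv2.resize(c[130:280,120:320],None,fx=4,fy=4)
cv2.imwrite("pics/held.png",b)
E
```

```text
3.8667 [ 449.9569681  -287.32623076  371.57192615] [-3.14105702e+00  2.67649533e-03 -4.34850411e-01] 21.779402009245434 39.99625325202942 [-0.5269229  -0.01683154 -3.80039495] [ 0.0791824   0.00599309 -0.02351009]
```

View pics/held.png

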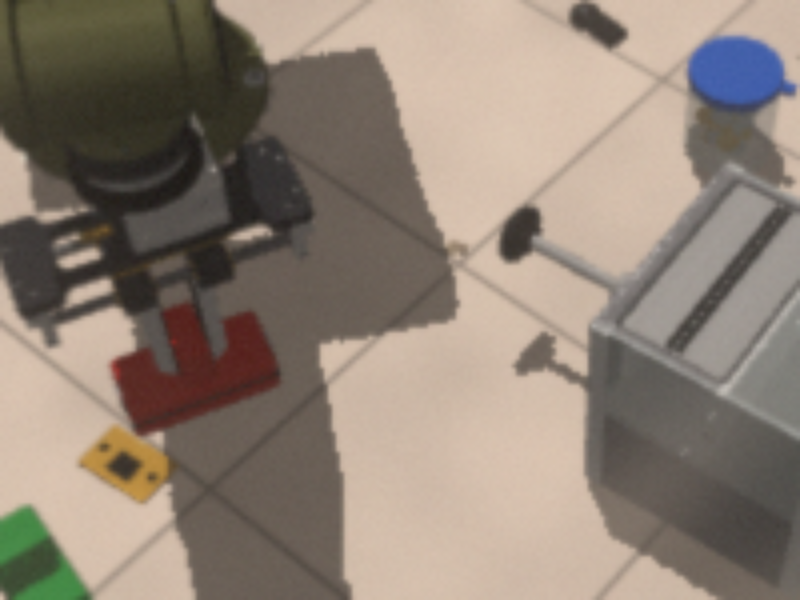

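The capsule is held level by its fin at crop (195,360). Moving over the mouth.

carry_out(slide=[[0.41,0.66,0],[0.41,0.66,0],[0.41,0.66,0],[0.41,0.66,0],[0.41,0.66,0],[0.41,0.66,0]], dr=[[0,0,0.082],[0,0,0.082],[0,0,0.082],[0,0,0.082],[0,0,0.082],[0,0,0.082]], gripper=[0,0,0,0,0,0])

```text
clock: 4.47
eef_pos: [554.4, -118.3, 372.3]
eef_rot: [-3.14, 0.001, 0.086]
wrist_force: [0.4, -0.1, -2.7]
finger_gap: 21.4
finger_force: 40.0
```

carry_out(slide=[[0.412,0.646,0],[0.412,0.646,0],[0.412,0.646,0],[0.412,0.646,0],[0.412,0.646,0],[0.412,0.646,0],[0.412,0.646,0],[0.412,0.646,0],[0.412,0.646,0],[0.412,0.646,0]], dr=[[0,0,0],[0,0,0],[0,0,0],[0,0,0],[0,0,0],[0,0,0],[0,0,0],[0,0,0],[0,0,0],[0,0,0]], gripper=[0,0,0,0,0,0,0,0,0,0])

```text
clock: 5.3
eef_pos: [655.3, 37.9, 373.5]
eef_rot: [3.141, -0.0, 0.079]
wrist_force: [-0.1, -0.8, -2.8]
finger_gap: 21.6
finger_force: 40.0
```

```bash
python3 - <<'E'
from h import *
s=read_state();print(s["clock"],s["eef_pos"],s["eef_rot"],s["finger_gap"],s["finger_force"],s["wrist_force"],s["moment"])
t=camera("top")[:,:,::-1]; c=camera("scene")[:,:,::-1]
a=cv2.resize(t[80:220,190:310],None,fx=3.3,fy=3.3); b=cv2.resize(c[130:270,240:360],None,fx=3.3,fy=3.3)
cv2.imwrite("pics/mouth.png",np.hstack([a,b]))
E
```

```text
5.3 [655.26586264  37.91797864 373.47449912] [ 3.14148664e+00 -2.74345506e-04  7.88557661e-02] 21.64520424210769 39.9962317943573 [-0.09143489 -0.81811797 -2.77200026] [ 0.06824126 -0.03644464 -0.00259256]
```

View pics/mouth.png

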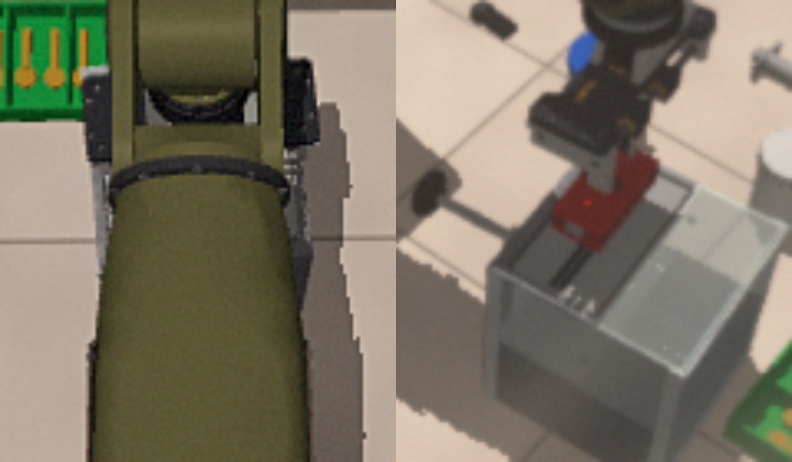

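The scene half shows the capsule square over the mouth, at crop (605,195), with flaps on either side. Pushing down, moderately.

carry_out(slide=[[0,0,-0.06],[0,0,-0.12],[0,0,-0.16],[0,0,-0.2],[0,0,-0.24],[0,0,-0.28],[0,0,-0.32],[0,0,-0.36],[0,0,-0.4],[0,0,-0.44]], dr=[[0,0,0],[0,0,0],[0,0,0],[0,0,0],[0,0,0],[0,0,0],[0,0,0],[0,0,0],[0,0,0],[0,0,0]], gripper=[0,0,0,0,0,0,0,0,0,0])

```text
clock: 6.23
eef_pos: [655.5, 39.1, 262.0]
eef_rot: [-3.142, 0.0, 0.08]
wrist_force: [-0.5, -0.5, -1.9]
finger_gap: 22.1
finger_force: 40.0
```

carry_out(slide=[[0,0,-0.03],[0,0,-0.06],[0,0,-0.08],[0,0,-0.09],[0,0,-0.1],[0,0,-0.1],[0,0,-0.1],[0,0,-0.1]], dr=[[0,0,0],[0,0,0],[0,0,0],[0,0,0],[0,0,0],[0,0,0],[0,0,0],[0,0,0]], gripper=[0,0,0,0,0,0,0,0])

```text
clock: 6.9
eef_pos: [655.6, 39.1, 238.4]
eef_rot: [-3.142, -0.0, 0.08]
wrist_force: [1.1, -0.7, -3.3]
finger_gap: 21.7
finger_force: 40.0
```

carry_out(slide=[[0,0,-0.008],[0,0,-0.016],[0,0,-0.02],[0,0,-0.02],[0,0,-0.02],[0,0,-0.02]], dr=[[0,0,0],[0,0,0],[0,0,0],[0,0,0],[0,0,0],[0,0,0]], gripper=[0,0,0,0,0,0])

```text
clock: 7.4
eef_pos: [655.6, 39.1, 233.2]
eef_rot: [3.142, -0.0, 0.08]
wrist_force: [0.3, 0.7, -2.0]
finger_gap: 21.8
finger_force: 41.6
```

carry_out(slide=[[0,0,-0.004],[0,0,-0.008],[0,0,-0.008],[0,0,-0.008]], dr=[[0,0,0],[0,0,0],[0,0,0],[0,0,0]], gripper=[0,0,0,0])

```text
clock: 7.73
eef_pos: [655.6, 39.1, 233.1]
eef_rot: [3.141, -0.002, 0.08]
wrist_force: [-7.3, -0.4, 12.7]
finger_gap: 22.0
finger_force: 41.5
```

```bash
python3 - <<'E'
from h import *
s=read_state();print(s["clock"],s["eef_pos"],s["eef_rot"],s["finger_gap"],s["finger_force"],s["wrist_force"],s["moment"])
c=camera("scene")[:,:,::-1]
b=cv2.resize(c[160:280,240:370],None,fx=5,fy=5)
cv2.imwrite("pics/inside.png",b)
E
```

```text
7.7333 [655.62572579  39.10676898 233.13830495] [ 3.14146425e+00 -1.54840792e-03  8.03929310e-02] 22.022098539738984 41.5280897966295 [-7.32579475 -0.38191877 12.73084905] [0.08168709 1.42735114 0.06438097]
```

View pics/inside.png

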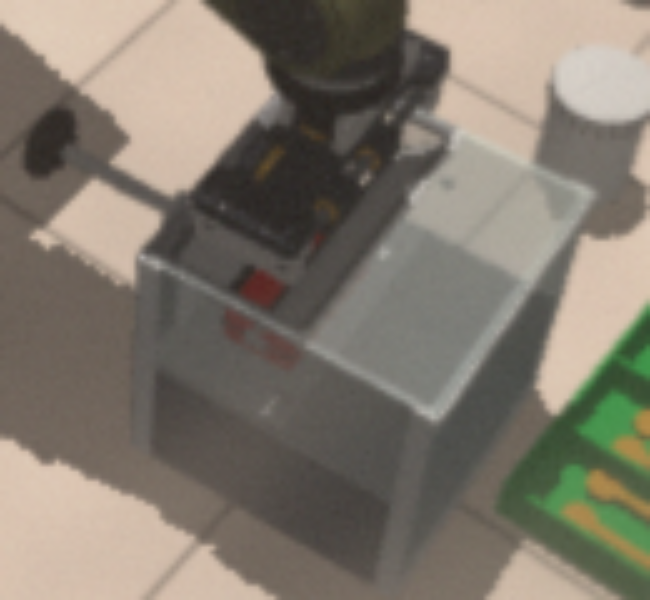

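The capsule is visible through the clear side at crop (260,335), down on the ledge, and the wrist force shows contact (+12.7 N at exactly the expected height). Release, then lift.

carry_out(slide=[[0,0,0.005],[0,0,0.005],[0,0,0.005],[0,0,0.005],[0,0,0.005],[0,0,0.005],[0,0,0.005]], dr=[[0,0,0],[0,0,0],[0,0,0],[0,0,0],[0,0,0],[0,0,0],[0,0,0]], gripper=[0,45,45,45,45,45,45])

```text
clock: 8.37
eef_pos: [655.6, 39.1, 232.3]
eef_rot: [-3.142, 0.0, 0.08]
wrist_force: [0.3, 0.0, -0.9]
finger_gap: 42.1
finger_force: 1.5
```

carry_out(slide=[[0,0,0.04],[0,0,0.1],[0,0,0.16],[0,0,0.22],[0,0,0.3],[0,0,0.4],[0,0,0.48],[0,0,0.48],[0,0,0.48],[0,0,0.48]], dr=[[0,0,0],[0,0,0],[0,0,0],[0,0,0],[0,0,0],[0,0,0],[0,0,0],[0,0,0],[0,0,0],[0,0,0]], gripper=[45,45,45,45,45,45,45,45,45,45])

```text
clock: 9.2
eef_pos: [655.4, 39.1, 351.8]
eef_rot: [-3.141, 0.001, 0.08]
wrist_force: [-0.3, 0.5, -1.0]
finger_gap: 42.3
finger_force: 0.0
```

carry_out(slide=[[-0.928,-0.076,0],[-0.928,-0.076,0],[-0.928,-0.076,0],[-0.928,-0.076,0],[-0.928,-0.076,0],[-0.928,-0.076,0],[-0.928,-0.076,0],[-0.928,-0.076,0],[-0.928,-0.076,0],[-0.928,-0.076,0]], dr=[[0,0,0],[0,0,0],[0,0,0],[0,0,0],[0,0,0],[0,0,0],[0,0,0],[0,0,0],[0,0,0],[0,0,0]], gripper=[0,0,0,0,0,0,0,0,0,0])

```text
clock: 10.03
eef_pos: [424.3, 20.1, 351.9]
eef_rot: [-3.141, 0.001, 0.08]
wrist_force: [1.5, -0.4, 0.1]
finger_gap: 0.5
finger_force: 0.0
```

carry_out(slide=[[0,0,-0.1],[0,0,-0.2],[0,0,-0.3],[0,0,-0.4],[0,0,-0.5],[0,0,-0.578],[0,0,-0.578],[0,0,-0.578],[0,0,-0.578]], dr=[[0,0,0],[0,0,0],[0,0,0],[0,0,0],[0,0,0],[0,0,0],[0,0,0],[0,0,0],[0,0,0]], gripper=[0,0,0,0,0,0,0,0,0])

```text
clock: 10.78
eef_pos: [424.3, 20.1, 208.8]
eef_rot: [3.142, -0.001, 0.08]
wrist_force: [-0.1, -0.3, 0.4]
finger_gap: 0.3
finger_force: 0.0
```

```bash
python3 - <<'E'
from h import *
s=read_state();print(s["clock"],s["eef_pos"],s["eef_rot"],s["finger_gap"],s["wrist_force"])
t=camera("top")[:,:,::-1]; c=camera("scene")[:,:,::-1]
a=cv2.resize(t[80:230,200:300],None,fx=4,fy=4); b=cv2.resize(c[140:290,240:360],None,fx=3.33,fy=4)
cv2.imwrite("pics/pre.png",np.hstack([a,b]))
E
```

```text
10.7833 [424.30479016  20.09867172 208.75887596] [ 3.14151118e+00 -7.43494199e-04  8.03778110e-02] 0.2908148213401042 [-0.11262676 -0.34419521  0.35261518]
```

View pics/pre.png

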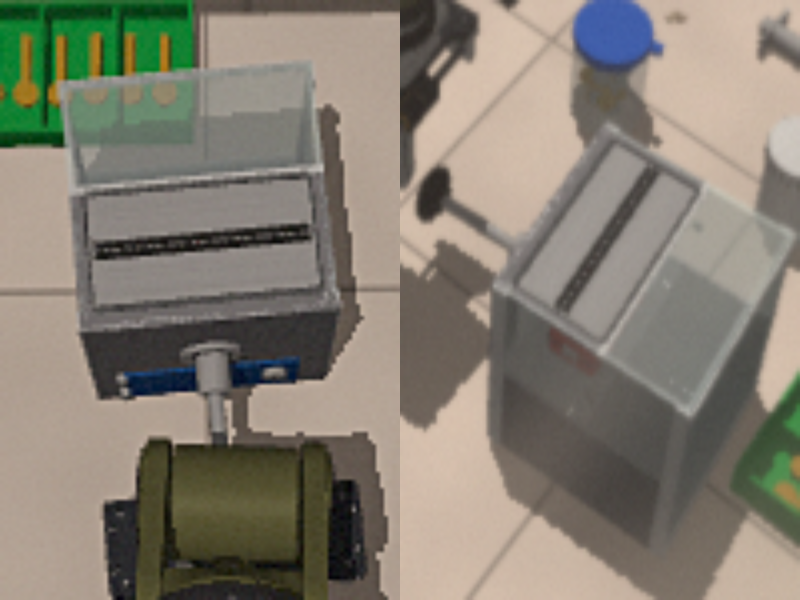

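Both flaps are shut (level, seam visible), with the capsule seen on the ledge at crop (572,350). The closed fingers are in front of the knob, so pressing now.

carry_out(slide=[[0.04,0.003,0],[0.08,0.006,0],[0.12,0.01,0],[0.16,0.013,0],[0.2,0.016,0],[0.24,0.02,0],[0.28,0.023,0],[0.32,0.026,0],[0.36,0.03,0],[0.36,0.03,0]], dr=[[0,0,0],[0,0,0],[0,0,0],[0,0,0],[0,0,0],[0,0,0],[0,0,0],[0,0,0],[0,0,0],[0,0,0]], gripper=[0,0,0,0,0,0,0,0,0,0])

```text
clock: 11.72
eef_pos: [514.3, 27.7, 208.7]
eef_rot: [3.142, 0.0, 0.081]
wrist_force: [-6.2, -0.2, 3.6]
finger_gap: 0.4
finger_force: 3.3
```

carry_out(slide=[[0.016,0.001,0],[0.032,0.003,0],[0.044,0.004,0],[0.044,0.004,0],[0.044,0.004,0]], dr=[[0,0,0],[0,0,0],[0,0,0],[0,0,0],[0,0,0]], gripper=[0,0,0,0,0])

```text
clock: 12.13
eef_pos: [524.1, 28.5, 208.6]
eef_rot: [3.141, 0.001, 0.081]
wrist_force: [-6.1, -1.2, 1.8]
finger_gap: 0.4
finger_force: 3.7
```

carry_out(slide=[[0.012,0.001,0],[0.02,0.002,0],[0.02,0.002,0],[0.02,0.002,0]], dr=[[0,0,0],[0,0,0],[0,0,0],[0,0,0]], gripper=[0,0,0,0])

```text
clock: 12.47
eef_pos: [527.6, 28.8, 208.6]
eef_rot: [3.141, 0.006, 0.081]
wrist_force: [-24.6, -3.7, 13.7]
finger_gap: 0.3
finger_force: 12.4
```

carry_out(slide=[[0.008,0.001,0],[0.012,0.001,0],[0.012,0.001,0]], dr=[[0,0,0],[0,0,0],[0,0,0]], gripper=[0,0,0])

```text
clock: 12.72
eef_pos: [528.6, 28.9, 208.6]
eef_rot: [3.141, 0.013, 0.081]
wrist_force: [-50.7, -6.1, 30.3]
finger_gap: 0.6
finger_force: 25.4
```

Stop reached: the force jumped to 51 N with hardly any motion. Backing off.

carry_out(slide=[[-0.08,-0.007,0],[-0.16,-0.013,0],[-0.24,-0.02,0],[-0.32,-0.026,0],[-0.4,-0.033,0],[-0.48,-0.04,0],[-0.56,-0.046,0],[-0.56,-0.046,0.2],[-0.56,-0.046,0.4],[-0.56,-0.046,0.5]], dr=[[0,0,0],[0,0,0],[0,0,0],[0,0,0],[0,0,0],[0,0,0],[0,0,0],[0,0,0],[0,0,0],[0,0,0]], gripper=[0,0,0,0,0,0,0,0,0,0])

```text
clock: 13.55
eef_pos: [391.7, 17.9, 335.5]
eef_rot: [3.141, -0.001, 0.08]
wrist_force: [0.1, 0.4, 0.5]
finger_gap: 0.7
finger_force: 0.0
```

carry_out(slide=[[0,0,0],[0,0,0],[0,0,0],[0,0,0],[0,0,0],[0,0,0],[0,0,0],[0,0,0]], dr=[[0,0,0],[0,0,0],[0,0,0],[0,0,0],[0,0,0],[0,0,0],[0,0,0],[0,0,0]], gripper=[0,0,0,0,0,0,0,0])

```text
clock: 14.22
eef_pos: [392.6, 17.9, 332.6]
eef_rot: [-3.141, 0.001, 0.08]
wrist_force: [-0.4, -0.3, -0.4]
finger_gap: 0.4
finger_force: 0.0
```

```bash
python3 - <<'E'
from h import *
s=read_state();print(s["clock"],s["eef_pos"],s["finger_gap"],s["wrist_force"])
t=camera("top")[:,:,::-1]; c=camera("scene")[:,:,::-1]
a=cv2.resize(t[80:230,200:300],None,fx=4,fy=4); b=cv2.resize(c[140:290,240:360],None,fx=3.33,fy=4)
cv2.imwrite("pics/post.png",np.hstack([a,b]))
g=c.max(2)[178:200,240:262]<75; yy,xx=np.nonzero(g); print(xx.min()+240,xx.max()+240,xx.mean()+240,yy.mean()+178)
E
```

```text
14.2167 [392.56571281  17.85694746 332.5662589 ] 0.3951698495873906 [-0.38325441 -0.29284006 -0.40030525]
246 254 249.50666666666666 187.74666666666667
```

View pics/post.png

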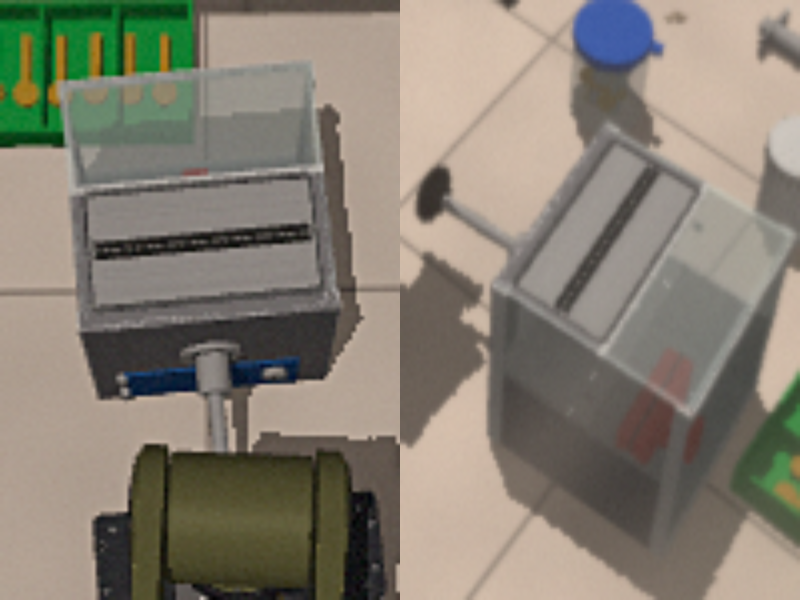

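The flaps are shut and the knob is back at its rest pixel (249.5,187.7 against 249.4,188.0 before). Red shows behind the ledge at scene crop (655,415), so I'm checking that it really is down in the vault.

```bash
python3 - <<'E'
from h import *
t=camera("top")[:,:,::-1]; c=camera("scene")[:,:,::-1]
y=np.radians(4.7); M=np.array([655.5,39,0]); Rb=np.array([[np.cos(y),-np.sin(y),0],[np.sin(y),np.cos(y),0],[0,0,1]])
for n,im,x0,y0,x1,y1 in(("top",t,220,105,285,135),("scene",c,295,215,350,265)):
    f=im.astype(int); m=np.zeros(im.shape[:2],np.uint8); m[y0:y1,x0:x1]=((f[...,2]-f[...,1])>25)[y0:y1,x0:x1]
    yy,xx=np.nonzero(m); print(n,len(xx),xx.min(),xx.max(),yy.min(),yy.max())
    h=cv2.convexHull(np.c_[xx,yy].astype(np.int32))[:,0]
    for p in h[::max(1,len(h)//7)]: print(p,*[f"z{z}:",] if 0 else "",[(z,(Rb.T@(onz(n,p,z)-M))[:2].round().tolist()) for z in(4,50,100,140)])
for x,yy,z in((65,0,4),(65,0,68),(40,0,100),(128,0,4),(85,50,4),(85,-50,4),(85,-50,34),(85,50,34)): print((x,yy,z),[proj(n,M+Rb@np.array([x,yy,z])).round() for n in("scene","top")])
b=cv2.resize(c[190:280,280:360],None,fx=6,fy=6,interpolation=cv2.INTER_CUBIC); b=cv2.convertScaleAbs(b,alpha=1.5)
cv2.imwrite("pics/vault.png",b)
E
```

```text
top 11 246 251 122 123
[251 123] [(4, [127.0, -10.0]), (50, [110.0, -10.0]), (100, [91.0, -9.0]), (140, [76.0, -8.0])]
[246 123] [(4, [129.0, 7.0]), (50, [111.0, 7.0]), (100, [92.0, 7.0]), (140, [77.0, 8.0])]
[247 122] [(4, [132.0, 3.0]), (50, [114.0, 3.0]), (100, [95.0, 4.0]), (140, [80.0, 4.0])]
[251 122] [(4, [131.0, -11.0]), (50, [113.0, -10.0]), (100, [94.0, -9.0]), (140, [79.0, -8.0])]
scene 164 306 329 228 254
[329 247] [(4, [106.0, 27.0]), (50, [114.0, -2.0]), (100, [124.0, -33.0]), (140, [131.0, -58.0])]
[327 253] [(4, [111.0, 4.0]), (50, [120.0, -24.0]), (100, [129.0, -54.0]), (140, [136.0, -79.0])]
[326 254] [(4, [110.0, -2.0]), (50, [119.0, -29.0]), (100, [128.0, -59.0]), (140, [135.0, -83.0])]
[312 254] [(4, [74.0, -27.0]), (50, [84.0, -54.0]), (100, [94.0, -83.0]), (140, [103.0, -106.0])]
[306 248] [(4, [47.0, -19.0]), (50, [58.0, -46.0]), (100, [69.0, -75.0]), (140, [79.0, -98.0])]
[306 247] [(4, [45.0, -16.0]), (50, [56.0, -43.0]), (100, [68.0, -72.0]), (140, [77.0, -96.0])]
[316 233] [(4, [44.0, 50.0]), (50, [55.0, 20.0]), (100, [67.0, -12.0]), (140, [77.0, -37.0])]

[... 304 characters left out ...]
]), (50, [73.0, 47.0]), (100, [84.0, 14.0]), (140, [93.0, -13.0])]
[326 231] [(4, [67.0, 76.0]), (50, [78.0, 46.0]), (100, [89.0, 12.0]), (140, [97.0, -14.0])]
[329 246] [(4, [104.0, 30.0]), (50, [112.0, 2.0]), (100, [122.0, -30.0]), (140, [129.0, -55.0])]
(65, 0, 4) [array([314., 247.]), array([250., 140.])]
(65, 0, 68) [array([316., 236.]), array([249., 134.])]
(40, 0, 100) [array([310., 226.]), array([250., 138.])]
(128, 0, 4) [array([331., 256.]), array([248., 123.])]
(85, 50, 4) [array([327., 239.]), array([234., 136.])]
(85, -50, 4) [array([311., 261.]), array([264., 134.])]
(85, -50, 34) [array([312., 256.]), array([264., 131.])]
(85, 50, 34) [array([328., 234.]), array([234., 133.])]
```

View pics/vault.png

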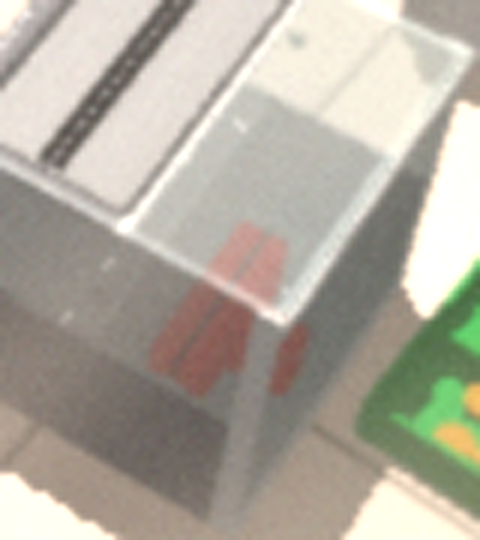

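The points fit the capsule lying on its long side on the vault floor. Its top edge at z≈50 spans box y −46 to +45 at x≈57, and the fin reaches x≈112. Everything sits well below the ledge, so I'm handing in.

```bash
python3 -c "
from cell import *
print(sign_off())"
```

```text
the job is handed in; nothing more can be done
None
```

The red capsule is in the vault, the flaps are shut above it, the plunger is fully back out, and the job is handed in at about 14 s with no bystander touched.

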